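Slide the reed rack out to the gauge pin and hold it

TASK

I want to fit a hanger to the underside of the walnut reed rack: take the rack and slide it outward along its wooden riser, without lifting it, and stop for about a second with the small brass dot on its top straight below the needle tip, without touching the needle. Then slide it on outward, square with the riser, until the face of its brass-capped end is level with the upright steel gauge pin. By then more than half of it hangs over the edge, so never let it tip: finish while still holding it there, level on the riser and still, and leave everything else on the table where it is.

Things in the scene. Friction and masses are not known exactly. Their poses are not given: they have to be found in the camera images.
- rack_knob (a point): Centre of the dark walnut grip block on top of the rack, near its inner end; take the rack here. The block is 30 mm along the rack, 22 mm across it and 40 mm high, rising from the rack's top face; its centre is 20 mm above that face and 115 mm inward of the rack's middle. Axes are the rack's: x along it to the brass-capped outer end, y across, z up.
- rack_dot (a point): The small round brass dot (8 mm across) on the rack's top face, on its centre line, 80 mm outward of its middle, so 195 mm outward of the grip block's centre and 60 mm inward of the outer end face. Axes are the rack's.
- rack_end (a point): Centre of the rack's brass-capped outer end face, 140 mm outward of its middle (255 mm outward of the grip block's centre), half-way up its thickness. Axes are the rack's.
- rack_mid (a point): Centre of the loose walnut rack, half-way up: 280 mm long, 60 wide, 16 thick, 0.2 to 0.4 kg, balancing about 18 mm outward of here. Four cane reeds on brass staples lie crosswise in shallow slots (2 mm above its top). Outer end brass-capped. Axes: x to that end, y across, z up.
- riser: Fixed pale wooden riser on which the rack lies: 250 mm long, 90 mm wide, top face 50 mm above the table. Origin at the centre of its underside; x points along it, outward, the way the rack is to slide (its outer edge is at x = +125 mm); y across, z up. The rack lies on it at first nearly along x, a little turned and off centre.
- needle_tip (a point): Point of the fixed steel needle, 84 mm above the table (18 mm above the rack's top), over the riser's middle line and 25 to 45 mm beyond its outer edge. The needle leans, rising outward from its point to a bar 45 mm farther out and 155 mm up; the bar runs to a steel post 85 mm to the riser's -y side, 172 mm tall. Axes parallel to the riser's.
- gauge: Fixed gauge: upright steel pin 6 mm thick, 100 mm tall, on a round foot 44 mm across. Origin at the centre of its foot, under the pin; axes parallel to the riser's: the rack's end face is level with the pin when it has this x along the riser. It stands about 58 mm to the +y side of the riser's middle line, clear of the rack's way, 155 to 185 mm beyond the riser's outer edge.
- ferrule_mid (a point): Bystander, to be left alone: cream horn ferrule, ring 30 mm across, 18 mm high; point on its axis, 9 mm above its underside.
- calliper_mid (a point): Bystander, to be left alone: steel sliding calliper lying flat, 190 mm long; point on its axis, 3 mm above its underside.
- hone_mid (a point): Bystander, to be left alone: round granite hone, 80 mm across, 22 mm high; point on its axis, 11 mm above its underside.
- drone_mid (a point): Bystander, to be left alone: short black resin drone reed, 68 mm long; point on its axis, 6 mm above its underside.
- corkblock_mid (a point): Bystander, to be left alone: cork block 50 x 30 x 25 mm; point on its axis, 12 mm above its underside.
- slip_mid (a point): Bystander, to be left alone: flat cane slip 120 x 17 x 6 mm; point on its axis, 3 mm above its underside.
- bobbin_mid (a point): Bystander, to be left alone: small wooden bobbin, 30 mm across, 38 mm high; point on its axis, 19 mm above its underside.
Not all that is in view belongs to the job. What is shaped like the part that bears needle_tip but blue or red is not meant.

How it is judged (in metres and radians):
On the way:
1. the rack lies on the riser with its brass dot under the needle tip, at rest for half a second (horizontal distance between rack_dot and needle_tip below 0.007 m and linear speed of rack below 0.015 m/s and angle between rack_mid's own z axis and vertical below 0.08 rad), for 0.5 s.
At the end, for the whole second after the job is handed in: The rack lies on the riser, level within 0.06 rad and 6 mm in height, square with the riser within 0.1 rad and within 20 mm of its middle line, its outer end face within 7 mm of the gauge pin along the riser, still, not touching the gauge, and the robot still holds it (more than 0.5 N) (x of rack_end in the frame of gauge between -0.007 and 0.007 m and y of rack_mid in the frame of riser between -0.02 and 0.02 m and z of rack_mid in the frame of riser between 0.052 and 0.064 m and angle between the x axis of rack_mid and the x axis of riser, either way round below 0.1 rad and angle between rack_mid's own z axis and vertical below 0.06 rad and linear speed of rack below 0.015 m/s and contact force between any of the fingers, the arm and rack above 0.5 N and contact force between rack and gauge below 0.2 N); the arm keeps its last pose, push and grip.
It fails at once if the rack tips (angle between rack_mid's own z axis and vertical above 0.15 rad).
It fails at once if the rack is lifted off the riser (z of rack_mid in the frame of riser above 0.078 m).
It fails at once if the rack or the robot strikes the needle (contact force between any of rack, the arm, the fingers and needle above 1 N).
It fails at once if something else on the table is moved by more than 20 mm (distance of any of ferrule_mid, calliper_mid, hone_mid, drone_mid, corkblock_mid, slip_mid, bobbin_mid from where it was at the start of the episode above 0.02 m).
It also fails if it takes over 40 s, if anything falls off the work surface, if the arm or the gripper's body presses on something with over 40 N, if the wrist force passes 120 N, or if a joint passes its speed limit or range.

ROBOT

A 7-joint arm with a two-finger parallel gripper is mounted at the origin on the work surface. World frame = base frame: x ahead of the robot, y to its left, z up, the work surface at z = 0. Lengths are in mm, angles in rad, forces in N, time in s.
With the tool pointing down it reaches from about 350 to 775 mm from the base axis. Payload 3.1 kg.
Tool frame: the origin (TCP) lies midway between the tips of the shut fingers; the grasp point (between the pads) lies 19 mm behind it; z points along the fingers, y is the direction in which the jaws open and shut (so a half turn about z gives the same grasp; the last joint's range is limited). The gripper opens to 85 mm and grips with 20 to 120 N. Pads are 22 mm wide; open, the fingers measure 114 mm over their backs; the gripper's body (76 mm by 85 mm) begins 54 mm behind the grasp point. The pads swing forward as they close: fully open they stand 13 mm farther back than shut.
Start: joints at [-1.236, 0.311, 0.014, 1.512, -0.004, 1.319, -0.027], TCP at [202.346, 511.443, 201.704] pointing down, gripper open.
Joint ranges: [-2.7, 2.7], [-0.3, 1.91], [-1.27, 1.3], [0.12, 2.57], [-1.44, 4.58], [0.2, 2.03], [-3.05, 3.05]. Speed limits (rad/s): [2.79, 2.79, 3.14, 3.14, 3.14, 3.14, 3.14].

INTERFACE

Orientations are given as a rotation vector (axis times angle).
In Python, from cell import bot gives the robot as it stands. The module is installed in compiled form; this text tells all that it offers.
- The arm moves only by the tool jog_arm, never from a script. Its argument "plan" is a list of rows, each an object of numbers: "dx", "dy", "dz": the shift along the world's x, y, z each as a share of 250 mm, from -1 to 1; "spin": the turn about the world's z as a share of 0.12 rad, from -1 to 1. A call has 1 to 20 rows; each row shifts and turns the commanded pose from where the row before left it; what a row does not reach is not made up. A row lasts 1/8 s, in which the tool goes at most 62.5 mm and 10.7 degrees, less where a joint would pass 70% of its speed; a pose out of reach is approached as far as the arm can. A call with a number of a shift or a turn outside -1 to 1 is refused whole. A call with a gripper value outside its range is refused whole. "claw" is the opening, from 0 (shut) to 1 (fully open), set as the call begins (left out, the last holds). The fingers move at their own pace and stop on an object; "grip_force" is the grip in N (left out, the last holds). Time passes only in rows, so rows that do not move let the fingers close. It gives the time, the measured TCP pose, the force and the opening at its end, in the units of the state.
- bot.get_state(): the state, without advancing time (a new reading comes with each control period).
- bot.snapshot(name): name is "scene" or "top" or "wrist"; returns a dict with "pixels" (420x560x3 uint8, blue, green, red), "range_z" (420x560 float32, mm along the optical axis (not along the pixel's ray), 0 where there is no reading), "intrinsics" (3x3 intrinsics, pixels), "R" (3x3) and "t" (3): a world point X has camera coordinates R X + t; the wrist camera has in their place "hand_eye" (4x4, takes a point from camera to tool coordinates, whose origin is the TCP and whose axes are the flange's). Camera axes: x right, y down, z forward; pixel columns grow to the right and rows downward; lengths in mm; the calibration is good to about 2 mm. A picture is of the moment at which its call begins: read the wrist's pose just before it.
- bot.close_job(): hands the job in, once; it reports no verdict.
Trained networks look in a picture, given as the dict that the camera call returned (one of the last four; its "shot" number tells which), for a name from the list of things; names that differ only in an ending like _2 or _b are one class to them, and where a whole thing is asked for, a point or a joint stands for the part that bears it (a point fixed in the world has none). Each returns a list of dicts, best first, with "conf" (0 to 1); they miss things now and then, are a little off and sometimes report something else, mostly with a low value. They report only what shows in the picture. A call takes as long as a camera call. They do not tell look-alikes from the thing itself.
- bot.regions_of(picture, query): "region" (420x560 bool, what is visible of it) and "location" ([row, column] in pixels, amid what is visible of it).
- bot.mark_of(picture, query): "location" ([row, column] in pixels: a listed point, or the origin of a listed thing).
The state is a dict: "clock": time; "joints": joint angles; "joint_velocities": joint speeds; "joint_torque": joint torques, N m; "position": TCP position; "tool_rot": TCP orientation; "force": force on the tool from outside, world axes, zero at the start; "wrist_torque": the same for the moment, N m; "opening": opening from 0.0 (shut) to 1.0 (fully open).
Only numpy, scipy, OpenCV 4.12 (cv2) and the standard library are available. Lean on these libraries where they do the work, as an engineer would, in place of code of your own. Each camera call takes 0.05 s, during which the arm holds its last target. There are 200 camera calls.

## Working session

There is one attempt and no reset: what is moved stays moved. The work goes in short steps, Python scripts to look and compute and a tool call to move; the robot and the scene stay as the last step left them, time stands still between calls to the robot, and variables do not carry over. Pictures are saved under pics/ and viewed, about 8 in all and at most 12, crops included, and the job is handed in when it is done.

Besides the shell and the picture viewer there is one more tool, called after "Request:" as name(argument=value, ...), one argument or row to a line, values as JSON. jog_arm: Moves the arm, as the interface text tells. Its arguments: {"type":"object","properties":{"plan":{"type":"array","items":{"type":"object","properties":{"dx":{"type":"number"},"dy":{"type":"number"},"dz":{"type":"number"},"spin":{"type":"number"}}}},"claw":{"type":"number"},"grip_force":{"type":"number"}},"required":["plan"]}

```bash
mkdir -p pics
cat > h.py <<'E'
from cell import bot
import numpy as np, cv2
def world(p,rc,z=None):
    K=p["intrinsics"];r,c=rc
    d=np.linalg.inv(K)@[c,r,1.]
    R=np.array(p["R"]);t=np.array(p["t"])
    if z is None:
        rr,cc=int(round(r)),int(round(c)); 
        w=p["range_z"][max(rr-1,0):rr+2,max(cc-1,0):cc+2]; w=w[w>0]
        return R.T@(d*np.median(w)-t) if len(w) else None
    o=-R.T@t; v=R.T@d
    return o+v*(z-o[2])/v[2]
E
python3 - <<'E'
from h import *
s=bot.get_state();print({k:np.round(v,3) for k,v in s.items()})
np.set_printoptions(precision=1,suppress=True)
for n in("scene","top"):
    p=bot.snapshot(n);cv2.imwrite(f"pics/{n}.png",p["pixels"])
    for q,z in dict(rack_knob=86,rack_dot=66,rack_end=58,rack_mid=58,riser=0,needle_tip=84,gauge=0).items():
        for m in bot.mark_of(p,q)[:3]:print(n,q,round(m["conf"],2),np.array(m["location"]),world(p,m["location"],z),world(p,m["location"]))
E
```

```text
{'clock': np.float64(0.0), 'joints': array([-1.236,  0.312,  0.014,  1.513, -0.004,  1.319, -0.027]), 'joint_velocities': array([ 0.001,  0.   , -0.002, -0.   , -0.   , -0.001, -0.   ]), 'joint_torque': array([ 0.0000e+00, -3.7990e+01,  1.4600e-01, -2.3059e+01,  1.2000e-02,
        1.4000e-02, -0.0000e+00]), 'position': array([202.048, 510.677, 200.616]), 'tool_rot': array([-0.588, -3.086,  0.004]), 'force': array([-0.647,  0.163, -0.072]), 'wrist_torque': array([-0.015, -0.007,  0.041]), 'opening': np.float64(0.999)}
scene rack_knob 0.66 [269.8 218.4] [ 544.3 -152.9   86. ] [ 555.5 -161.    99.9]
scene rack_knob 0.3 [307.2 394.1] [772.1 -33.2  86. ] [746.5  35.3   4.5]
scene rack_dot 0.87 [236.1 320.5] [592.9  30.7  66. ] [593.4  30.1  66.7]
scene rack_dot 0.5 [233.3 245.5] [495.4 -52.9  66. ] [441.4  -5.4   4.1]
scene rack_dot 0.19 [195.6 339. ] [544.2 148.   66. ] [510.6 199.5  22.4]
scene rack_end 0.71 [229.7 346. ] [609.4  83.   58. ] [614.9  73.9  66.8]
scene rack_mid 0.98 [256.4 282.7] [574.5 -44.1  58. ] [579.9 -50.   65.7]
scene riser 0.91 [281.8 279.2] [572.3 -49.3   0. ] [
[... 341 characters left out ...]
.5 362.4] [ 547.2 -161.8   86. ] [ 545.  -158.5  104.6]
top rack_knob 0.26 [186.3 314.8] [557.5 -51.5  86. ] [560.  -53.1  66. ]
top rack_dot 0.93 [178.3 275. ] [581.4  40.5  66. ] [581.5  40.5  65.1]
top rack_end 0.95 [165.7 256.9] [614.  83.  58.] [612.7  82.8  65.4]
top rack_mid 0.97 [183.4 311.9] [568.1 -47.1  58. ] [567.  -46.5  66.3]
top riser 0.82 [187.4 311.8] [565.7 -51.    0. ] [557.4 -45.9  67.2]
top needle_tip 0.93 [326.5 237.5] [240.9 134.3  84. ] [228.1 141.1   0.4]
top needle_tip 0.7 [200.7 139.4] [534.2 357.   84. ] [543.1 380.4  -0.7]
top needle_tip 0.57 [164.1 248.5] [613.8 101.7  84. ] [628.3 106.    1.8]
top gauge 0.78 [180.6 195.2] [590.1 240.4   0. ] [588.3 238.3  12.6]
```

View pics/scene.png

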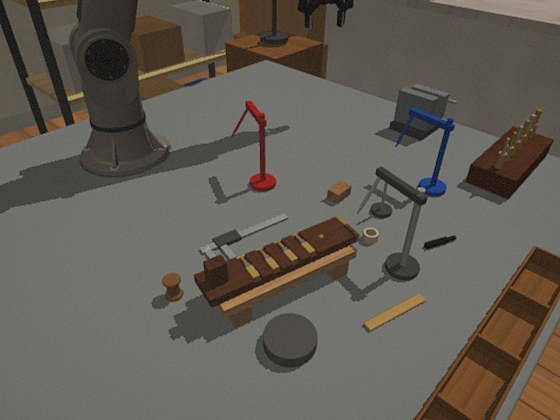

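View pics/top.png

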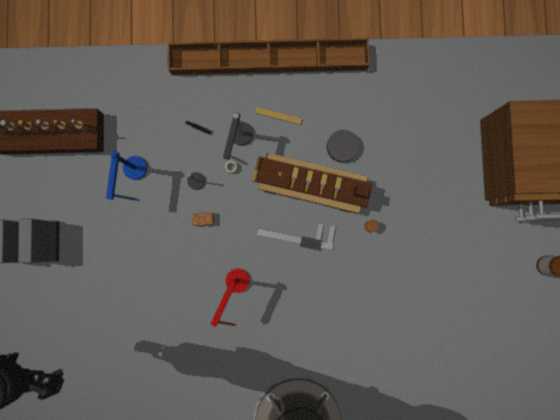

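Three needle stands: red (scene 231,140), blue (395,146) and dark steel (356,212). The steel one fits: it isn't coloured, it's beyond the rack's outer end, and its post is on the -y side. Next I'll confirm it in a crop and measure the riser direction.

Run:
```python
from h import *
np.set_printoptions(precision=2,suppress=True)
S={};rays=[]
for n in("scene","top"):
    p=bot.snapshot(n);S[n]=p;K=p["intrinsics"];R=np.array(p["R"]);t=np.array(p["t"])
    v,u=np.mgrid[:420,:560];d=np.stack([u,v,np.ones_like(u)],-1)@np.linalg.inv(K).T
    X=((d*p["range_z"][...,None])-t)@R
    ok=(p["range_z"]>0)&(abs(X[...,0]-565)<110)&(abs(X[...,1]+45)<150)
    for nm,lo,hi in(("rack top",61,72),("riser top",45,55),("both",45,72),("knob",98,112)):
        P=X[ok&(X[...,2]>lo)&(X[...,2]<hi)]
        (c,wh,a)=cv2.minAreaRect(P[:,:2].astype(np.float32))
        print(n,nm,len(P),np.array(c),np.array(wh),round(a,1),P[:,2].mean())
    m=[m for m in bot.mark_of(p,"needle_tip") if np.hypot(*(world(p,m["location"],84)[:2]-[612,104]))<20]
    for m in m: print(n,m["conf"],m["location"]);rays.append((-R.T@t,world(p,m["location"],84)))
    if n=="scene": cv2.imwrite("pics/crop.png",cv2.resize(p["pixels"][150:310,180:430],None,fx=3.2,fy=3.2,interpolation=cv2.INTER_CUBIC))
    else: cv2.imwrite("pics/crop2.png",cv2.resize(p["pixels"][100:240,170:390],None,fx=3.6,fy=3.6,interpolation=cv2.INTER_CUBIC))
A=0;b=0
for o,q in rays:
    e=(q-o)/np.linalg.norm(q-o);M=np.eye(3)-np.outer(e,e);A=A+M;b=b+M@o
print("tip tri",np.linalg.solve(A,b))
```

```text
scene rack top 4348 [574.67 -46.28] [282.04  63.23] 75.2 65.91017067657518
scene riser top 1800 [574.95 -47.59] [279.36  91.71] 74.8 50.23459627097344
scene both 6610 [575.24 -46.55] [282.07  91.71] 74.8 61.09938145826691
scene knob 306 [ 545.09 -158.32] [29.82 23.07] 73.6 104.85252208589368
scene 0.84 [213.9, 354.5]
top rack top 2651 [572.53 -47.44] [280.17  60.94] 75.3 65.63603768462256
top riser top 1185 [571.46 -53.59] [262.7   90.72] 74.9 49.72714143985894
top both 4040 [573.06 -47.64] [280.14  90.72] 74.9 60.64420772177717
top knob 130 [ 543.19 -158.15] [30.61 21.89] 75.0 105.48339111654104
top 0.94 [166.6, 250.4]
tip tri [609.72  98.84  84.62]
```

View pics/crop.png

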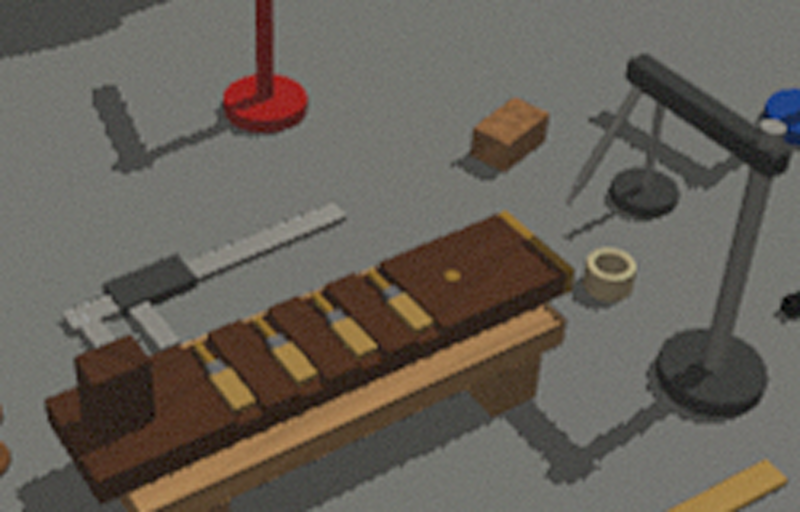

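View pics/crop2.png

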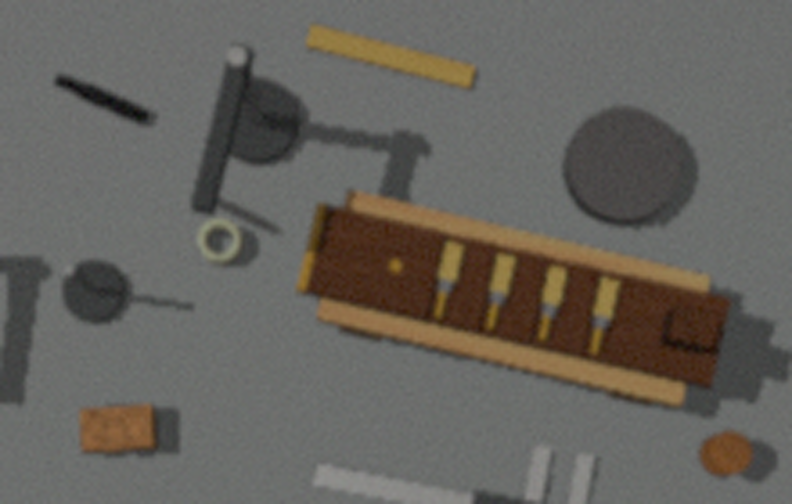

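The steel needle is confirmed: in the scene crop its tip is at (570,202), and in the top crop at (279,231), just past the rack's brass end. Now I'll move above the knob.

Request:
jog_arm(
  plan=[
    {"dz": 0.12},
    {"dz": 0.12},
    {"dx": 0.085, "dy": -0.167, "spin": -0.76},
    {"dx": 0.085, "dy": -0.167, "spin": -0.76},
    {"dx": 0.085, "dy": -0.167, "spin": -0.76},
    {"dx": 0.085, "dy": -0.167, "spin": -0.76},
    {"dx": 0.085, "dy": -0.167, "spin": -0.76},
    {"dx": 0.085, "dy": -0.167, "spin": -0.76},
    {"dx": 0.085, "dy": -0.167, "spin": -0.76},
    {"dx": 0.085, "dy": -0.167, "spin": -0.76},
    {"dx": 0.085, "dy": -0.167, "spin": -0.76},
    {"dx": 0.085, "dy": -0.167, "spin": -0.76},
    {"dx": 0.085, "dy": -0.167, "spin": -0.76},
    {"dx": 0.085, "dy": -0.167, "spin": -0.76},
    {"dx": 0.085, "dy": -0.167, "spin": -0.76},
    {"dx": 0.085, "dy": -0.167, "spin": -0.76},
    {"dx": 0.085, "dy": -0.167, "spin": -0.76},
    {"dx": 0.085, "dy": -0.167, "spin": -0.76},
    {},
    {},
  ],
  claw=1,
)

```text
validation failed for argument at $.pl...
```

```bash
cat >> h.py <<'E'
from scipy.spatial.transform import Rotation as Ro
def wrist():
    s=bot.get_state();p=bot.snapshot("wrist");H=np.array(p["hand_eye"])
    T=np.eye(4);T[:3,:3]=Ro.from_rotvec(s["tool_rot"]).as_matrix();T[:3,3]=s["position"]
    W=np.linalg.inv(T@H);p["R"]=W[:3,:3];p["t"]=W[:3,3];return s,p
def cloud(p):
    v,u=np.mgrid[:420,:560];d=np.stack([u,v,np.ones_like(u)],-1)@np.linalg.inv(p["intrinsics"]).T
    return (d*p["range_z"][...,None]-p["t"])@np.array(p["R"])
E
python3 - <<'E'
from h import *
np.set_printoptions(precision=2,suppress=True)
s,p=wrist();print(s["position"],s["tool_rot"],s["joints"],s["clock"],s["force"])
Ry=Ro.from_rotvec(s["tool_rot"]).as_matrix();print("jaw deg",np.degrees(np.arctan2(Ry[1,1],Ry[0,1])))
X=cloud(p);ok=(p["range_z"]>0)
for nm,lo,hi in(("knob",98,112),("racktop",62,70),("riser",45,55)):
    P=X[ok&(X[...,2]>lo)&(X[...,2]<hi)&(abs(X[...,0]-565)<110)&(abs(X[...,1]+45)<160)]
    if len(P)>20:
        r=cv2.minAreaRect(P[:,:2].astype(np.float32));print(nm,len(P),r)
cv2.imwrite("pics/w.png",p["pixels"])
E
```

```text
[202.37 511.44 201.73] [0.59 3.09 0.  ] [-1.24  0.31  0.01  1.51 -0.    1.32 -0.03] 1.0 [-0.11 -0.29 -0.31]
jaw deg 68.41417180026178
```

View pics/w.png

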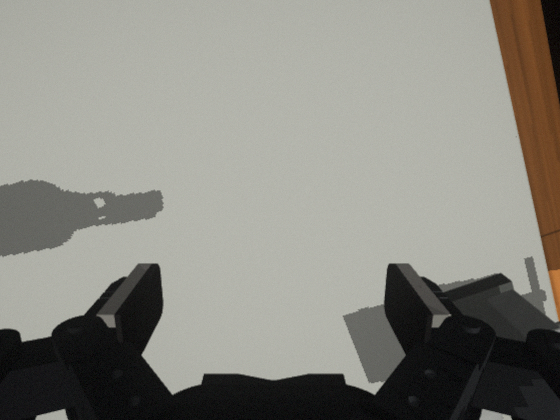

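The move was refused and the arm hasn't moved. I'll resend it with every field filled in. The wrist picture shows only bare table and the fingers.

Request:
jog_arm(
  plan=[
    {"dx": 0, "dy": 0, "dz": 0.12, "spin": 0},
    {"dx": 0, "dy": 0, "dz": 0.12, "spin": 0},
    {"dx": 0.085, "dy": -0.167, "dz": 0, "spin": -0.76},
    {"dx": 0.085, "dy": -0.167, "dz": 0, "spin": -0.76},
    {"dx": 0.085, "dy": -0.167, "dz": 0, "spin": -0.76},
    {"dx": 0.085, "dy": -0.167, "dz": 0, "spin": -0.76},
    {"dx": 0.085, "dy": -0.167, "dz": 0, "spin": -0.76},
    {"dx": 0.085, "dy": -0.167, "dz": 0, "spin": -0.76},
    {"dx": 0.085, "dy": -0.167, "dz": 0, "spin": -0.76},
    {"dx": 0.085, "dy": -0.167, "dz": 0, "spin": -0.76},
    {"dx": 0.085, "dy": -0.167, "dz": 0, "spin": -0.76},
    {"dx": 0.085, "dy": -0.167, "dz": 0, "spin": -0.76},
    {"dx": 0.085, "dy": -0.167, "dz": 0, "spin": -0.76},
    {"dx": 0.085, "dy": -0.167, "dz": 0, "spin": -0.76},
    {"dx": 0.085, "dy": -0.167, "dz": 0, "spin": -0.76},
    {"dx": 0.085, "dy": -0.167, "dz": 0, "spin": -0.76},
    {"dx": 0.085, "dy": -0.167, "dz": 0, "spin": -0.76},
    {"dx": 0.085, "dy": -0.167, "dz": 0, "spin": -0.76},
    {"dx": 0, "dy": 0, "dz": 0, "spin": 0},
  ],
  claw=1,
)

```text
clock: 3.42
position: [542.1, -161.4, 261.1]
tool_rot: [2.501, 1.898, -0.006]
force: [-0.6, 0.2, -0.3]
opening: 0.999
```

```bash
cat > look.py <<'E'
from h import *
np.set_printoptions(precision=2,suppress=True)
s,p=wrist();print(s["position"],s["joints"],s["clock"],s["force"])
Ry=Ro.from_rotvec(s["tool_rot"]).as_matrix();print("jaw deg",np.degrees(np.arctan2(Ry[1,1],Ry[0,1])))
X=cloud(p);ok=(p["range_z"]>0)
for nm,lo,hi in(("knob",98,112),("racktop",62,70),("riser",45,55)):
    P=X[ok&(X[...,2]>lo)&(X[...,2]<hi)&(abs(X[...,0]-565)<110)&(abs(X[...,1]+45)<160)]
    if len(P)>20:
        r=cv2.minAreaRect(P[:,:2].astype(np.float32));print(nm,len(P),r)
cv2.imwrite("pics/w2.png",p["pixels"])
E
python3 look.py
```

```text
[ 542.06 -161.41  261.07] [-0.28  0.38  0.77  1.37 -0.26  1.49  0.2 ] 3.425 [-0.64  0.22 -0.33]
jaw deg -15.61001336780329
knob 831 ((545.5227661132812, -159.17393493652344), (30.47685432434082, 21.828306198120117), 76.11548614501953)
racktop 9910 ((560.9979248046875, -99.85240173339844), (172.7290496826172, 60.24031448364258), 75.33451080322266)
riser 4868 ((563.5933837890625, -91.28844451904297), (162.0622100830078, 90.36358642578125), 75.0039291381836)
```

Request:
jog_arm(
  plan=[
    {"dx": 0.008, "dy": 0.012, "dz": -0.12, "spin": 0.1},
    {"dx": 0, "dy": 0, "dz": -0.12, "spin": 0},
    {"dx": 0, "dy": 0, "dz": -0.12, "spin": 0},
    {"dx": 0, "dy": 0, "dz": -0.12, "spin": 0},
    {"dx": 0, "dy": 0, "dz": -0.12, "spin": 0},
    {"dx": 0, "dy": 0, "dz": -0.08, "spin": 0},
    {"dx": 0, "dy": 0, "dz": -0.06, "spin": 0},
    {"dx": 0, "dy": 0, "dz": 0, "spin": 0},
    {"dx": 0, "dy": 0, "dz": 0, "spin": 0},
  ],
  claw=1,
)

```text
clock: 4.6
position: [545.1, -153.5, 77.7]
tool_rot: [2.482, 1.923, 0.002]
force: [0.0, 0.2, -0.9]
opening: 0.995
```

Request:
jog_arm(
  plan=[
    {"dx": -0.004, "dy": -0.02, "dz": -0.02, "spin": 0},
    {"dx": 0, "dy": 0, "dz": 0, "spin": 0},
    {"dx": 0, "dy": 0, "dz": 0, "spin": 0},
  ],
  claw=1,
)

```text
clock: 4.97
position: [543.4, -158.8, 71.9]
tool_rot: [2.484, 1.923, 0.0]
force: [0.9, -0.3, 0.3]
opening: 1.0
```

Request:
jog_arm(
  plan=[
    {"dx": 0, "dy": 0, "dz": 0, "spin": 0},
    {"dx": 0, "dy": 0, "dz": 0, "spin": 0},
    {"dx": 0, "dy": 0, "dz": 0, "spin": 0},
    {"dx": 0, "dy": 0, "dz": 0, "spin": 0},
    {"dx": 0, "dy": 0, "dz": 0, "spin": 0},
    {"dx": 0, "dy": 0, "dz": 0, "spin": 0},
    {"dx": 0, "dy": 0, "dz": 0, "spin": 0},
    {"dx": 0, "dy": 0, "dz": 0, "spin": 0},
  ],
  claw=0,
  grip_force=70,
)

```text
clock: 5.98
position: [543.7, -158.6, 72.1]
tool_rot: [2.484, 1.923, 0.001]
force: [0.3, 0.7, 2.8]
opening: 0.221
```

```bash
cat > meas.py <<'E'
from h import *
np.set_printoptions(precision=2,suppress=True)
u=np.array([np.cos(np.radians(74.9)),np.sin(np.radians(74.9))]);N=np.array([-u[1],u[0]])
sn=lambda P:np.array([u@P[:2],N@P[:2]])
s=bot.get_state();print("tcp",s["position"],"sn",sn(s["position"]),"F",s["force"],"op",s["opening"],"t",s["clock"])
for n in("scene","top"):
    p=bot.snapshot(n);X=cloud(p);ok=(p["range_z"]>0)&(abs(X[...,0]-580)<130)&(X[...,1]>-220)&(X[...,1]<215)
    ok&=abs(X@np.r_[N,0]+566)<60
    A=X[ok&(X[...,2]>62)&(X[...,2]<70)]
    c,wh,a=cv2.minAreaRect(A[:,:2].astype(np.float32));print(n,"rack",sn(c),np.array(wh),round(a,2))
    for q,z in dict(rack_dot=66,rack_end=58,needle_tip=84,gauge=0).items():
        for m in bot.mark_of(p,q):
            P=world(p,m["location"],z)
            if m["conf"]>.4 and abs(sn(P)[1]+566)<80: print(n,q,round(m["conf"],2),np.array(m["location"]),sn(P))
    # gauge pin: upper points
    G=X[(p["range_z"]>0)&(X[...,2]>30)&(X[...,2]<104)&(np.hypot(X[...,0]-589,X[...,1]-237)<25)]
    if len(G): print(n,"pin",len(G),sn(np.median(G,0)),G[:,2].min(),G[:,2].max())
    Q=X[(p["range_z"]>0)&(X[...,2]>80)&(X[...,2]<125)&(np.hypot(X[...,0]-616,X[...,1]-115)<40)]
    if len(Q):
        Q=Q[np.argsort(Q[:,2])];print(n,"needle low pts",[ (sn(q),q[2]) for q in Q[:3]])
    cv2.imwrite(f"pics/m_{n}.png",p["pixels"])
E
python3 meas.py
```

```text
tcp [ 543.74 -158.64   72.11] sn [ -11.52 -566.29] F [0.29 0.68 2.78] op 0.22104264120177894 t 5.975
scene rack [ 104.46 -566.06] [280.71  62.83] 74.93
scene rack_dot 0.98 [235.8 320.3] [ 184.31 -563.65]
scene rack_end 0.63 [228.9 346.2] [ 240.58 -565.21]
scene needle_tip 0.91 [214.2 358.1] [ 262.05 -567.39]
scene gauge 0.77 [213.2 379.8] [ 380.99 -510.84]
scene pin 57 [ 383.14 -510.78] 30.483940354331498 100.33112982254629
scene needle low pts [(array([ 259.91, -566.8 ]), np.float64(84.91297232674206)), (array([ 259.61, -566.74]), np.float64(87.22562155551734)), (array([ 263.78, -567.03]), np.float64(87.96450624974722))]
top rack [ 118.55 -564.78] [249.39  60.79] 74.93
top rack_dot 0.89 [175.1 276.6] [ 188.72 -559.11]
top rack_end 0.89 [165.7 254.1] [ 246.63 -569.61]
top needle_tip 0.85 [167.9 248.2] [ 256.59 -557.27]
top gauge 0.68 [180.3 195.3] [ 385.75 -507.93]
top pin 21 [ 381.87 -506.78] 30.089683534935638 102.47010988200645
top needle low pts [(array([ 258.99, -565.66]), np.float64(86.82435628588676)), (array([ 261.03, -564.75]), np.float64(89.11848207885139)), (array([ 261.4 , -566.72]), np.float64(91.14734481579184))]
```

Request:
jog_arm(
  plan=[
    {"dx": 0.003, "dy": 0.012, "dz": 0, "spin": 0},
    {"dx": 0.006, "dy": 0.023, "dz": 0, "spin": 0},
    {"dx": 0.006, "dy": 0.023, "dz": 0, "spin": 0},
    {"dx": 0.006, "dy": 0.023, "dz": 0, "spin": 0},
    {"dx": 0.006, "dy": 0.023, "dz": 0, "spin": 0},
    {"dx": 0.007, "dy": 0.023, "dz": 0, "spin": 0},
    {"dx": 0.006, "dy": 0.023, "dz": 0, "spin": 0},
    {"dx": 0.006, "dy": 0.023, "dz": 0, "spin": 0},
    {"dx": 0.006, "dy": 0.023, "dz": 0, "spin": 0},
    {"dx": 0.006, "dy": 0.023, "dz": 0, "spin": 0},
    {"dx": 0.007, "dy": 0.023, "dz": 0, "spin": 0},
    {"dx": 0.006, "dy": 0.023, "dz": 0, "spin": 0},
    {"dx": 0.006, "dy": 0.023, "dz": 0, "spin": 0},
    {"dx": 0.001, "dy": 0.004, "dz": 0, "spin": 0},
    {"dx": 0, "dy": 0, "dz": 0, "spin": 0},
    {"dx": 0, "dy": 0, "dz": 0, "spin": 0},
    {"dx": 0, "dy": 0, "dz": 0, "spin": 0},
  ],
)

```text
clock: 8.6
position: [562.4, -88.8, 72.1]
tool_rot: [2.483, 1.919, -0.004]
force: [-0.9, -5.4, 5.6]
opening: 0.223
```

```bash
python3 meas.py
python3 - <<'E'
import cv2,numpy as np
a=cv2.imread("pics/m_scene.png")[170:290,260:420];b=cv2.imread("pics/m_top.png")[120:240,190:350]
cv2.imwrite("pics/pair.png",cv2.resize(np.hstack([a,b]),None,fx=2.5,fy=2.5,interpolation=cv2.INTER_CUBIC))
E
```

```text
tcp [562.36 -88.84  72.08] sn [  60.73 -566.09] F [-0.91 -5.43  5.61] op 0.22275457823437447 t 8.6
scene rack [ 177.02 -565.72] [281.59  62.79] 75.0
scene rack_dot 0.96 [223.8 354.7] [ 255.69 -569.01]
scene rack_end 0.95 [216.  376.8] [ 312.41 -565.47]
scene needle_tip 0.81 [211.5 356.2] [ 264.17 -559.67]
scene gauge 0.72 [212.6 378.9] [ 380.76 -508.34]
scene pin 55 [ 383.57 -510.83] 31.489057158958396 100.5357268886829
scene needle low pts [(array([ 258.94, -567.76]), np.float64(85.9606200920774)), (array([ 261.31, -567.45]), np.float64(87.01891107959054)), (array([ 262.04, -566.36]), np.float64(88.21852958907299))]
top rack [ 203.12 -564.36] [224.19  60.71] 75.04
top rack_dot 0.82 [168.3 245.5] [ 264.3  -557.49]
top rack_end 0.68 [158.1 227.1] [ 313.86 -572.18]
top needle_tip 0.86 [164.9 249.4] [ 255.57 -564.81]
top gauge 0.83 [180.3 195.6] [ 385.02 -508.11]
top pin 20 [ 382.1  -507.25] 32.15121592578543 101.07056781442164
top needle low pts [(array([ 261.28, -565.15]), np.float64(86.57107837737657)), (array([ 258.62, -565.06]), np.float64(90.64842805307843)), (array([ 261.31, -566.58]), np.float64(92.01730283733012))]
```

View pics/pair.png

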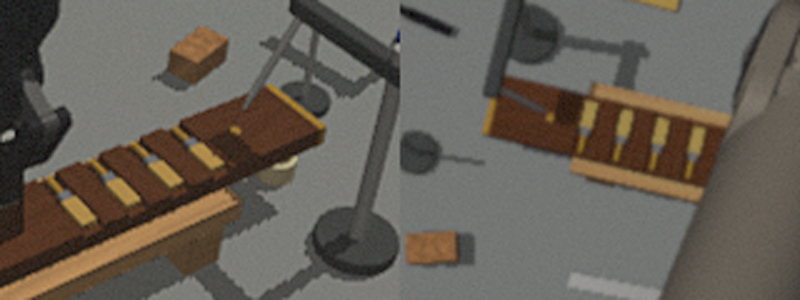

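The pair shows the dot, level and clear of the needle, almost under the tip. Scene: dot at (354,222.4), tip at (358.4,212.8). Top: dot at (250,167.2), tip at (248.4,164.4). Converting these to riser coordinates.

Run:
```python
from h import *
np.set_printoptions(precision=2,suppress=True)
u=np.array([np.cos(np.radians(74.9)),np.sin(np.radians(74.9))]);N=np.array([-u[1],u[0]])
L={"scene":((222.4,354.),(212.8,358.4)),"top":((167.2,250.),(164.4,248.4))}
for n in L:
    p=bot.snapshot(n)
    # brass dot centroid by colour near the guess
    r,c=map(int,L[n][0]);im=p["pixels"][r-6:r+7,c-6:c+7].astype(float)
    w=np.clip(im[...,1]-im[...,0]-40,0,None);yy,xx=np.mgrid[r-6:r+7,c-6:c+7]
    dc=((yy*w).sum()/max(w.sum(),1),(xx*w).sum()/max(w.sum(),1))
    for nm,rc,z in(("dot",L[n][0],66),("dotc",dc,66),("tip",L[n][1],84)):
        P=world(p,rc,z)[:2];print(n,nm,np.array(rc),u@P,N@P)
```

```text
scene dot [222.4 354. ] 257.13354617534645 -565.3260998845974
scene dotc [221.65 353.91] 258.3507634900246 -563.5959323826365
scene tip [212.8 358.4] 265.09845499216595 -564.5742789839528
top dot [167.2 250. ] 254.55358738716043 -562.5700351200601
top dotc [166.55 249.71] 255.60093193606676 -563.9273673199676
top tip [164.4 248.4] 258.129864907963 -565.4018863110706
```

Request:
jog_arm(
  plan=[
    {"dx": 0.004, "dy": 0.016, "dz": 0, "spin": 0},
    {"dx": 0, "dy": 0, "dz": 0, "spin": 0},
    {"dx": 0, "dy": 0, "dz": 0, "spin": 0},
    {"dx": 0, "dy": 0, "dz": 0, "spin": 0},
    {"dx": 0, "dy": 0, "dz": 0, "spin": 0},
    {"dx": 0, "dy": 0, "dz": 0, "spin": 0},
    {"dx": 0, "dy": 0, "dz": 0, "spin": 0},
    {"dx": 0, "dy": 0, "dz": 0, "spin": 0},
    {"dx": 0, "dy": 0, "dz": 0, "spin": 0},
    {"dx": 0, "dy": 0, "dz": 0, "spin": 0},
  ],
)

```text
clock: 10.45
position: [563.3, -84.7, 72.1]
tool_rot: [2.484, 1.919, -0.004]
force: [-1.4, -5.3, 5.3]
opening: 0.225
```

```bash
python3 meas.py
python3 - <<'E'
import cv2,numpy as np
a=cv2.imread("pics/m_scene.png")[185:245,320:400];b=cv2.imread("pics/m_top.png")[135:195,210:290]
cv2.imwrite("pics/pair2.png",cv2.resize(np.hstack([a,b]),None,fx=5,fy=5,interpolation=cv2.INTER_CUBIC))
E
```

```text
tcp [563.34 -84.71  72.06] sn [  64.97 -565.96] F [-1.43 -5.32  5.3 ] op 0.22482753755103482 t 10.45
scene rack [ 180.82 -565.84] [281.81  62.44] 75.02
scene rack_dot 0.92 [220.5 353.4] [ 259.66 -560.6 ]
scene rack_end 0.9 [213.6 379.1] [ 320.97 -562.26]
scene rack_end 0.53 [237.7 371.6] [ 263.58 -606.54]
scene needle_tip 0.97 [211.7 353.7] [ 259.98 -557.83]
scene needle_tip 0.46 [253.3 263.3] [  70.1  -567.31]
scene gauge 0.51 [211.5 379.6] [ 384.57 -506.28]
scene pin 57 [ 383.43 -510.59] 31.266403387783672 99.51450871116221
scene needle low pts [(array([ 259.47, -567.24]), np.float64(85.38935044043832)), (array([ 261.77, -566.99]), np.float64(86.52743526825982)), (array([ 263.65, -567.16]), np.float64(88.10541119927301))]
top rack [ 208.54 -564.47] [222.51  61.04] 74.98
top rack_dot 0.89 [169.4 248. ] [ 257.9  -556.33]
top rack_end 0.87 [159.2 226. ] [ 315.77 -568.97]
top needle_tip 0.93 [165.5 248.6] [ 257.05 -562.99]
top gauge 0.61 [178.6 194. ] [ 389.99 -511.32]
top pin 21 [ 381.71 -506.89] 32.98129983468914 101.69987109569965
top needle low pts [(array([ 261.29, -565.16]), np.float64(86.47713705492562)), (array([ 259.01, -565.69]), np.float64(86.61002956069683)), (array([ 261.32, -566.6 ]), np.float64(91.85866769435187))]
```

View pics/pair2.png

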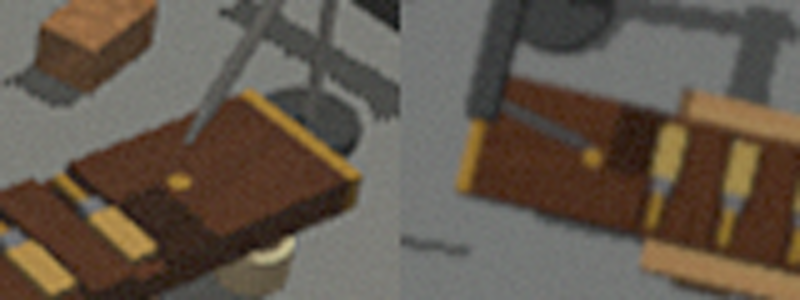

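The dot stayed under the tip, within about 2 mm by either camera, for 1.2 s. I'll raise the grip and slide on outward.

Request:
jog_arm(
  plan=[
    {"dx": 0, "dy": 0, "dz": 0, "spin": 0},
    {"dx": 0, "dy": 0, "dz": 0, "spin": 0},
    {"dx": 0.003, "dy": 0.011, "dz": 0, "spin": 0},
    {"dx": 0.006, "dy": 0.022, "dz": 0, "spin": 0},
    {"dx": 0.006, "dy": 0.022, "dz": 0, "spin": 0},
    {"dx": 0.006, "dy": 0.022, "dz": 0, "spin": 0},
    {"dx": 0.006, "dy": 0.022, "dz": 0, "spin": 0},
    {"dx": 0.006, "dy": 0.022, "dz": 0, "spin": 0},
    {"dx": 0.006, "dy": 0.022, "dz": 0, "spin": 0},
    {"dx": 0.006, "dy": 0.022, "dz": 0, "spin": 0},
    {"dx": 0.006, "dy": 0.022, "dz": 0, "spin": 0},
    {"dx": 0.006, "dy": 0.022, "dz": 0, "spin": 0},
    {"dx": 0.003, "dy": 0.012, "dz": 0, "spin": 0},
    {"dx": 0.003, "dy": 0.01, "dz": 0, "spin": 0},
    {"dx": 0, "dy": 0, "dz": 0, "spin": 0},
    {"dx": 0, "dy": 0, "dz": 0, "spin": 0},
    {"dx": 0, "dy": 0, "dz": 0, "spin": 0},
    {"dx": 0, "dy": 0, "dz": 0, "spin": 0},
  ],
  claw=0,
  grip_force=110,
)

```text
clock: 13.2
position: [579.2, -28.0, 72.3]
tool_rot: [2.483, 1.918, -0.005]
force: [-1.8, -5.6, 7.3]
opening: 0.204
```

```bash
cat >> meas.py <<'E'
    cam=-np.array(p["R"]).T@np.array(p["t"]);print(n,"cam sn",sn(cam),cam[2])
    c3=A.mean(0);print(n,"rack plane normal tilt",np.linalg.svd(A-c3,full_matrices=False)[2][2],c3[2])
    E=A[(abs(A@np.r_[N,0]+566)<25)]@np.r_[u,0];print(n,"outer end",np.percentile(E,99.7),E.max())
E
python3 meas.py
python3 - <<'E'
import cv2,numpy as np
a=cv2.imread("pics/m_scene.png")[170:290,260:420];b=cv2.imread("pics/m_top.png")[120:240,170:330]
cv2.imwrite("pics/pair3.png",cv2.resize(np.hstack([a,b]),None,fx=2.5,fy=2.5,interpolation=cv2.INTER_CUBIC))
E
```

```text
tcp [579.17 -27.96  72.29] sn [ 123.88 -566.46] F [-1.75 -5.64  7.35] op 0.20444050977502834 t 13.2
scene rack [ 239.06 -566.41] [280.9  62.9] 75.09
scene rack_dot 0.68 [212.8 382. ] [ 319.2  -570.27]
scene rack_end 0.81 [205.4 401.1] [ 374.51 -564.87]
scene needle_tip 0.82 [209.6 356.3] [ 267.88 -555.48]
scene pin 45 [ 383.76 -510.41] 34.254498068319265 100.01926001443975
scene needle low pts [(array([ 258.88, -567.83]), np.float64(86.02956707857474)), (array([ 260.63, -565.72]), np.float64(86.12750879800397)), (array([ 261.15, -567.61]), np.float64(87.19257187268677))]
scene cam sn [-170.64 -996.98] 550.9332604474553
scene rack plane normal tilt [-0.  0. -1.] 65.97992993146363
scene outer end 376.2669038793947 379.578794950906
top rack [ 280.72 -564.93] [194.32  61.26] 75.12
top rack_dot 0.62 [163.5 222.1] [ 321.1  -555.53]
top rack_end 0.67 [153.6 202. ] [ 374.97 -568.55]
top needle_tip 0.85 [167.4 250.1] [ 252.56 -559.46]
top gauge 0.68 [179.9 194.3] [ 388.44 -508.32]
top pin 21 [ 382.36 -506.86] 31.718070162683475 100.42897215839093
top needle low pts [(array([ 261.15, -564.93]), np.float64(87.9473549754431)), (array([ 258.82, -565.38]), np.float64(88.60429445829512)), (array([ 261.28, -566.53]), np.float64(92.30113177275011))]
top cam sn [ 148.73 -389.18] 1220.192772906719
top rack plane normal tilt [-0.  0.  1.] 65.66696523424328
top outer end 377.33067012422794 377.92979138003506
```

View pics/pair3.png

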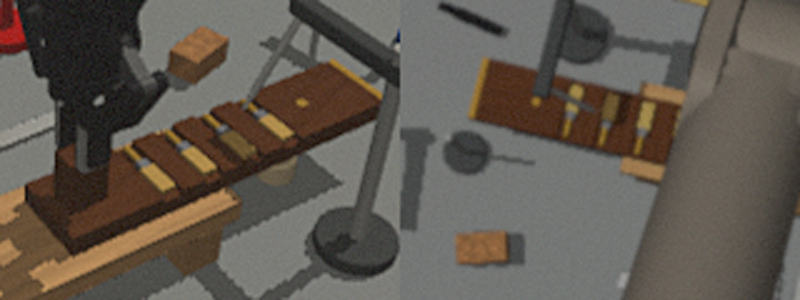

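The rack is level, square and clear of the needle. In top, its end is around (197,155), with the pin foot at about (196,180). The end is about 6 mm short of the pin centre, counting the pin's radius.

Request:
jog_arm(
  plan=[
    {"dx": 0.003, "dy": 0.012, "dz": 0, "spin": 0},
    {"dx": 0.003, "dy": 0.012, "dz": 0, "spin": 0},
    {"dx": 0, "dy": 0, "dz": 0, "spin": 0},
    {"dx": 0, "dy": 0, "dz": 0, "spin": 0},
    {"dx": 0, "dy": 0, "dz": 0, "spin": 0},
    {"dx": 0, "dy": 0, "dz": 0, "spin": 0},
    {"dx": 0, "dy": 0, "dz": 0, "spin": 0},
    {"dx": 0, "dy": 0, "dz": 0, "spin": 0},
  ],
)

```text
clock: 14.7
position: [580.7, -21.8, 72.3]
tool_rot: [2.483, 1.918, -0.005]
force: [-0.5, -5.9, 6.5]
opening: 0.201
```

```bash
python3 meas.py | grep -E "tcp|rack |pin|outer|tilt"
```

```text
tcp [580.72 -21.85  72.27] sn [ 130.19 -566.36] F [-0.5  -5.89  6.54] op 0.20063822541850437 t 14.7
scene rack [ 243.09 -566.36] [275.03  63.03] 75.03
scene pin 45 [ 383.65 -510.62] 36.36798178362475 99.31720933308517
scene rack plane normal tilt [-0.  0. -1.] 65.99000419908953
scene outer end 376.84734287853246 380.6596389826235
top rack [ 287.58 -564.73] [189.21  60.55] 74.97
top pin 21 [ 382.58 -507.05] 31.409006166468206 101.7077332395886
top rack plane normal tilt [ 0.01 -0.   -1.  ] 65.63667516916907
top outer end 378.39239511880186 381.4484483415055
```

My point filter cut off at y<215 and clipped the rack's end, so I'll measure once more without it.

```bash
sed -i 's/<215)/<260)/; s/+566)<60/+566)<42/' meas.py; python3 meas.py | grep -E "tcp|rack |pin|outer"
```

```text
tcp [580.73 -21.86  72.29] sn [ 130.18 -566.38] F [-1.93 -5.11  6.83] op 0.20479849373194717 t 15.2
scene rack [ 246.21 -566.33] [282.8   62.77] 74.65
scene pin 46 [ 383.6  -510.47] 35.34606616318566 100.31054576071007
scene rack plane normal tilt [ 0. -0.  1.] 65.99266355366915
scene outer end 385.27884997129314 387.62890708017903
top rack [ 288.98 -564.64] [193.05  60.35] 75.03
top pin 21 [ 381.97 -507.05] 31.91918459691864 100.89001035791519
top rack plane normal tilt [ 0.01 -0.   -1.  ] 65.73579089856918
top outer end 384.54473272621783 385.5438928219599
```

```bash
python3 -c "
from cell import bot
print(bot.get_state()['joint_velocities']);print(bot.close_job())"
```

```text
[ 0.00131403 -0.00075135  0.00126075  0.00130461  0.00087157  0.00085272
  0.00187764]
the job is handed in; nothing more can be done
None
```

I gripped the rack by its block, slid it outward with the dot stopped under the steel needle's tip, then slid it on until its end was level with the gauge pin. I handed the job in still holding it there at 110 N, about 15 s in. No verdict was reported.

- **Stop under the needle:** the dot rested about 1.2 s within roughly 2 mm of the tip. The two cameras differ by 1–3 mm on where the tip is. The pictures show the rack clear of the needle.
- **End position:** the end face measured about 386 mm along the riser in both cameras, against 384–386 mm for the pin's centre. That puts it 0–2 mm past the pin.
- **Level and square:** the top face stayed at 66 mm with tilt within about 0.01 rad. The rack was within about 0.4° of the riser's direction and within about 2 mm of its middle line. It was still at hand-in.
- **Other things on the table:** I saw nothing disturbed, but did not re-measure their positions at the end.

**What went wrong on the way:**
- The first move call was refused for its format, so nothing moved.
- My point filter clipped the rack's outer end in one measurement. I fixed it and measured again before handing in.
- The trained networks' needle-tip marks scattered by up to 10 mm, so I relied on the depth points and the pictures instead.

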